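Carry a heat spreader on the lifter to the jig

TASK

A cleaned copper heat spreader plate lies on the blade of the hand lifter. Take the lifter by its handle and carry the plate on the blade, kept level and untouched by the gripper, to the two-rail jig; lower the blade between the rails so that the plate stays lying flat across both rails between the raised edges, about centred along them, then draw the lifter out and stand it back on the bench clear of the jig. Leave the little amber jar and the screwdriver as they are.

Things in the scene. Friction and masses are not known exactly. Their poses are not given: they have to be found in the camera images.
- lifter: Hand lifter, 180 g, loose; stands level on its blade and a heel. Origin on its underside (bench level), under the handle; x to the blade's tip, z up. Black flat-sided handle bar: x -60 to 40, 20 wide (y), z 25 to 47 mm, open below except the heel (x -55 to -45). Flat steel blade: x 50 to 150, 26 wide, 3 thick, z 0 to 3 mm; a sloping neck joins them. Mass centre within 15 mm of the origin in x.
- spreader: Heat spreader: copper plate 40 (x) by 64 (y) by 3 mm, about 70 g, loose. Origin at the centre of its underside. Starts on the lifter's blade, 120 to 130 mm ahead of the lifter's origin, long side across, overhanging the 26 mm blade by about 19 mm each side; held by friction only.
- jig: Fixed aluminium two-rail jig. Origin: centre of underside; x along the rails, its -x end towards the robot, where the lifter enters, x along x. Base 90 (x) by 110 by 10 mm. Rails x -32 to 32, |y| 20 to 48 mm; the 40 mm channel between is open at both ends, floor 10 mm up. Rail tops 45 mm above the bench; outer edges (|y| 40 to 48) raised 8 mm more, 80 mm apart.
- jar: Bystander: closed amber jar with a black cap, 38 mm in diameter, 50 mm high, standing loose between the lifter and the jig. Origin at the centre of its underside.
- screwdriver: Bystander: screwdriver 160 mm long lying loose on the bench to the left of the lifter.
Not all that is in view belongs to the job. Of the things that look like the jig, take the one that is farthest to the robot's right at the start. There is more than one size of the spreader; the job needs the smaller.

How it is judged (in metres and radians):
On the way:
1. the plate is carried on the lifter's blade, clear of bench and jig (height (world z) of spreader above 0.04 m and z of spreader in the frame of lifter between 0 and 0.008 m and x of spreader in the frame of lifter above 0.06 m and contact force between spreader and jig below 0.02 N), for 0.3 s.
At the end, for the whole second after the job is handed in: Plate at rest, flat on both rail tops between the raised edges (level within 0.06 rad), centred within 12 mm along and across the rails and within 0.3 rad of square; lifter standing level (0.08 rad) on the bench, at rest, touching neither jig nor plate (x of spreader in the frame of jig between -0.012 and 0.012 m and y of spreader in the frame of jig between -0.012 and 0.012 m and z of spreader in the frame of jig between 0.042 and 0.048 m and angle between spreader's own z axis and vertical below 0.06 rad and angle between the x axis of spreader and the x axis of jig, either way round below 0.3 rad and linear speed of each of spreader, lifter below 0.01 m/s and height (world z) of lifter between -0.004 and 0.006 m and angle between lifter's own z axis and vertical below 0.08 rad and contact force between lifter and jig below 0.02 N and contact force between lifter and spreader below 0.02 N).
It fails at once if the gripper or arm touches the plate (contact force between any of the fingers, the arm and spreader above 0.2 N).
It fails at once if the plate tilts more than 0.3 rad (angle between spreader's own z axis and vertical above 0.3 rad).
It fails at once if the jar or the screwdriver is moved by more than 30 mm, or the jar is tipped (distance of any of jar, screwdriver from where it was at the start of the episode above 0.03 m or angle between jar's own z axis and vertical above 0.5 rad).
It also fails if it takes over 59 s, if anything falls off the work surface, if the arm or the gripper's body presses on something with over 40 N, if the wrist force passes 120 N, or if a joint passes its speed limit or range.

ROBOT

A 6-joint arm with a two-finger parallel gripper is mounted at the origin on the work surface. World frame = base frame: x ahead of the robot, y to its left, z up, the work surface at z = 0. Lengths are in mm, angles in rad, forces in N, time in s.
With the tool pointing down it reaches from about 300 to 775 mm from the base axis. Payload 14.6 kg.
Tool frame: the origin (TCP) lies on the centre line of the jaws, within the pads' length; the fingertips stand 19 mm ahead of it and the grasp point (between the pads) is the TCP (bot.tip_reach is the distance from the TCP to the fingertips, in mm); z points along the fingers, y is the line along which they close (so a half turn about z gives the same grasp; the last joint's range is limited). The gripper opens to 85 mm and grips with 20 to 120 N. Pads are 22 mm wide; open, the fingers measure 114 mm over their backs; the gripper's body (76 mm by 85 mm) begins 54 mm behind the grasp point. The pads swing forward as they close: fully open they stand 13 mm farther back than shut.
Start: joints at [1.222, 0.3, 1.521, -0, 1.321, -0.067], TCP at [152.944, 528.297, 250.281] pointing down, gripper open.
Joint ranges: [-3.03, 3.03], [-0.79, 2.21], [0.23, 2.52], [-1.04, 4.18], [0, 3.07], [-2.55, 2.55]. Speed limits (rad/s): [2.22, 2.22, 2.57, 3.14, 3.14, 3.14].

INTERFACE

Orientations are given as a unit quaternion [w, x, y, z].
In Python, from rig import bot gives the robot as it stands. Calls block until the motion is done:
- bot.move_to(position, orientation): joint-space move of the TCP to a pose.
- bot.servo_line(position, attitude=None, speed=150, until_force=None): straight line of the TCP; attitude=None keeps the orientation; speed is the mean speed in mm/s. With until_force (N) it stops when the force on the tool has changed by that much, and returns True; else False.
- bot.move_joints(angles): joint-space move.
- bot.move_gripper(opening, grip_force=None): finger opening in mm; grip_force is the grip in N (None keeps the last); returns when the fingers have stopped.
- bot.dwell(seconds).
- bot.ik(position, orientation): joint angles nearest the present ones, or None.
- bot.read_state(): the state.
- bot.read_camera(name): name is "side" or "top"; returns a dict with "image" (384x512x3 uint8, blue, green, red), "depth" (384x512 float32, mm along the optical axis (not along the pixel's ray), 0 where there is no reading), "fovy" (degrees; the focal length in pixels is half the picture's height over the tangent of half this angle, whatever the lens; pixels are square), "cx", "cy" (the principal point, pixels), "eye" and "attitude" of the camera in the world. Camera axes: x right, y down, z forward; pixel columns grow to the right and rows downward; lengths in mm; the calibration is good to about 2 mm. A picture is of the moment at which its call begins.
A pose or a line that the arm cannot do raises bot.MotionError and nothing moves.
- bot.finish_job(): hands the job in; it is judged then, once.
The state is a dict: "clock": time; "joint_positions": joint angles; "qvel": joint speeds; "effort": joint torques, N m; "ee_pos": TCP position; "tool_rot": TCP orientation; "ft_force": force on the tool from outside, world axes, zero at the start; "moment": the same for the moment, N m; "grip_width": finger opening in mm; "grip_force": force on a finger pad.
Only numpy, scipy, OpenCV 4.12 (cv2) and the standard library are available. Lean on these libraries where they do the work, as an engineer would, in place of code of your own. Each camera call takes 0.05 s, during which the arm holds its last target. There are 200 camera calls.

## Working session

There is one attempt and no reset: what is moved stays moved. The work goes in short steps, each a Python script; the robot and the scene stay as the last script left them, time stands still between calls to the robot, and variables do not carry over. Pictures are saved under pics/ and viewed, at most 10 in all, crops included, and the job is handed in when it is done.

```bash
ls; mkdir -p pics; cat > h.py <<'E'
import numpy as np, cv2, pickle
from scipy.spatial.transform import Rotation as R
def snap(bot,name):
    c=bot.read_camera(name); pickle.dump(c,open(f'{name}.pkl','wb')); return c
def load(name): return pickle.load(open(f'{name}.pkl','rb'))
def cloud(c):
    h,w=c['depth'].shape; f=h/2/np.tan(np.radians(c['fovy'])/2)
    v,u=np.mgrid[:h,:w]; d=c['depth'].astype(float)
    p=np.stack([(u-c['cx'])/f*d,(v-c['cy'])/f*d,d],-1)
    q=c['attitude']; r=R.from_quat([q[1],q[2],q[3],q[0]]) if np.size(q)==4 else R.from_matrix(q)
    return r.apply(p.reshape(-1,3)).reshape(h,w,3)+np.array(c['eye'])
E
python3 - <<'E'
from rig import bot
from h import *
for n in ('top','side'):
    c=snap(bot,n); cv2.imwrite(f'pics/{n}1.png',cv2.resize(c['image'],(800,600)))
    print(n,c['eye'],c['attitude'],c['fovy'],c['cx'],c['cy'],[k for k in c])
E
```

```text
pics
top [332.12466424  86.15280387 964.55108146] [-0.08232433  0.76176641 -0.63898045  0.06810752] 47.44520614092697 255.21263040916395 192.67473211277596 ['image', 'depth', 'fovy', 'cx', 'cy', 'eye', 'attitude']
side [ 420.15098263 -662.45879086  525.73778138] [-0.48565262  0.87141021 -0.05839497  0.03709182] 50.78285662893019 256.3560135315215 195.7132751416838 ['image', 'depth', 'fovy', 'cx', 'cy', 'eye', 'attitude']
```

View pics/top1.png

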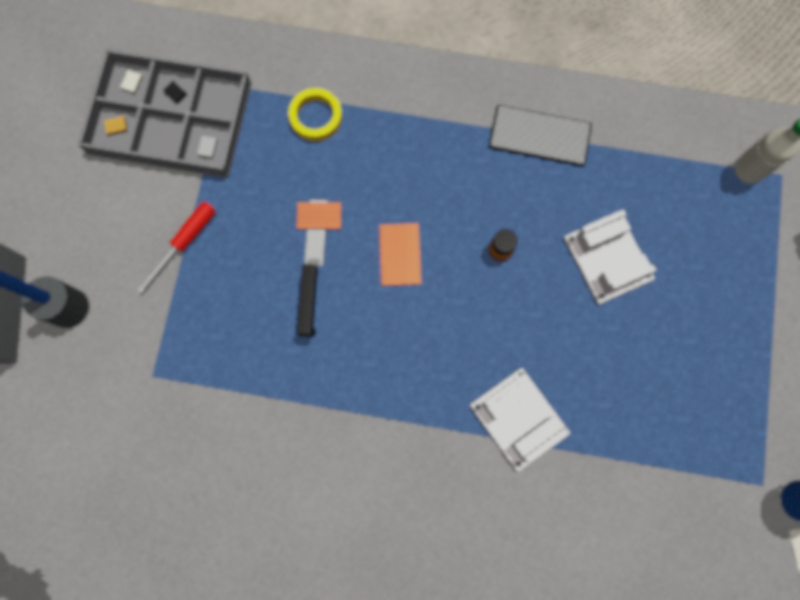

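View pics/side1.png

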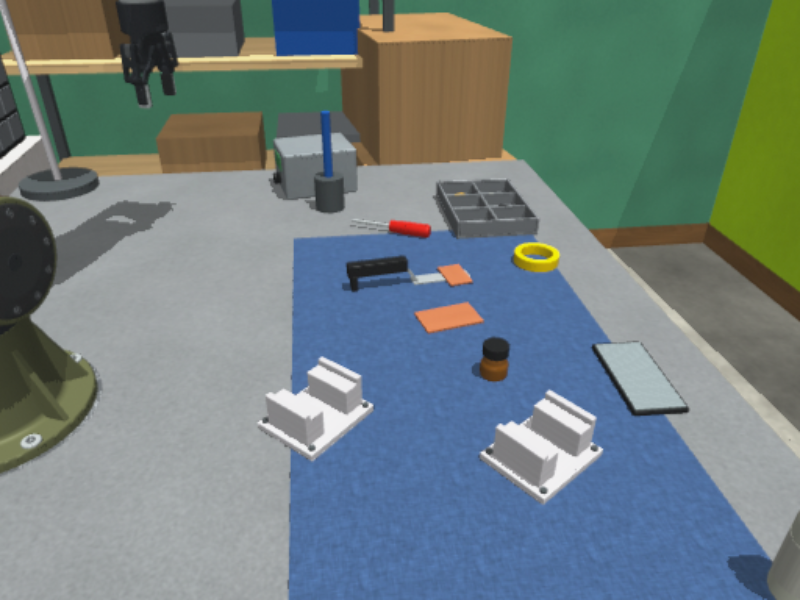

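The top view shows two jig-like objects at (610,255) and (520,420). The first is farther right, so it has the lower y and fits the description. There are two copper plates: (319,215) on the blade, and a larger one lying on the mat at (400,253). The jar is at (503,245) and the screwdriver at (180,245). Next I'll measure them and confirm in an enlarged crop.

```bash
python3 - <<'E'
from h import *
c=load('top'); P=cloud(c); im=c['image']; hsv=cv2.cvtColor(im,cv2.COLOR_BGR2HSV)
def px(u,v): return P[int(v*.64),int(u*.64)].round(1)
for n,(u,v) in dict(mat=(450,350),jigA=(610,255),jigB=(520,420),plate=(319,215),big=(400,253),jarcap=(503,240),blade=(314,245),handle=(307,300)).items(): print(n,px(u,v))
def rect(m,n):
    q=P[m]; r=cv2.minAreaRect(q[:,:2].astype(np.float32)); print(n,len(q),np.round(r[0],1),np.round(r[1],1),round(r[2],1),'z',np.percentile(q[:,2],[5,50,95]).round(1))
H,S,V=cv2.split(hsv); x,y,z=P[...,0],P[...,1],P[...,2]
def win(u0,u1,v0,v1):
    m=np.zeros(H.shape,bool); m[int(v0*.64):int(v1*.64),int(u0*.64):int(u1*.64)]=1; return m
cop=(H<15)&(S>120)&(V>150)
rect(cop&win(285,355,190,240),'plate'); rect(cop&win(370,430,210,300),'big')
w=win(285,330,255,345); rect(w&(z>38)&(z<56)&(V<80),'handle')
rect(win(295,335,195,270)&(S<70)&(V>130)&(z<20),'blade')
for n,ww in (('A',win(555,665,200,310)),('B',win(460,580,360,480))):
    rect(ww&(z>38),n+'rails'); rect(ww&(z>49),n+'edges'); rect(ww&(S<60)&(V>150)&(z>5),n+'all')
    print(np.histogram(z[ww],bins=np.arange(-6,70,4)))
rect(win(480,525,220,270)&(z>40),'jar')
im2=cv2.resize(im[110:210,170:430],(780,300),interpolation=cv2.INTER_CUBIC); cv2.imwrite('pics/crop1.png',im2)
E
```

```text
mat [480.7  39.9   1.3]
jigA [ 658.1 -166.1    7.6]
jigB [401.5 -68.2  10. ]
plate [645.5 262.9   7.9]
big [610.6 135.    4.7]
jarcap [640.5  -4.2  48.6]
blade [601.2 264.1   0.8]
handle [507.  247.2  50.7]
plate 389 [491.9 194.2] [380.5  63.5] 24.6 z [3.4 6.4 9.2]
big 863 [492.  113.7] [324.5  52.7] 10.7 z [1.6 4.6 7.7]
handle 417 [508.7 248. ] [96.3 20.7] 6.9 z [44.  47.2 49.8]
blade 356 [620.3 272.6] [103.9  54.9] 3.0 z [-0.7  2.8  6.9]
Arails 818 [525.9 -35.1] [105.2 444.9] 44.7 z [41.9 46.  55.6]
Aedges 250 [525.9 -35.1] [104.6 445. ] 44.7 z [ 50.   53.3 964.6]
Aall 1672 [531.8 -36.2] [121.3 452.4] 43.5 z [ 7.7 13.  53.9]
(array([ 158, 2076,  714,  437,  518,   38,   26,   30,   24,   31,   30,
         44,  366,  171,  153,   65,    0,    0]), array([-6, -2,  2,  6, 10, 14, 18, 22, 26, 30, 34, 38, 42, 46, 50, 54, 58,
       62, 66]))
Brails 907 [360.2 -20.9] [ 99.3 197.9] 41.4 z [43.  46.6 55.5]
Bedges 287 [360.1 -21. ] [ 98.8 198.2] 41.2 z [ 49.9  53.4 964.6]
Ball 2076 [363.1 -27.5] [111.3 207.7] 43.4 z [ 8.1 12.7 53.8]
(array([ 380, 2744,  625,  458,  704,   49,    9,   11,   15,   17,   10,
         18,  367,  251,  164,   84,    0,    0]), array([-6, -2,  2,  6, 10, 14, 18, 22, 26, 30, 34, 38, 42, 46, 50, 54, 58,
       62, 66]))
jar 214 [494.1  34.9] [ 33.1 339.8] 73.2 z [44.2 50.1 52.9]
```

View pics/crop1.png

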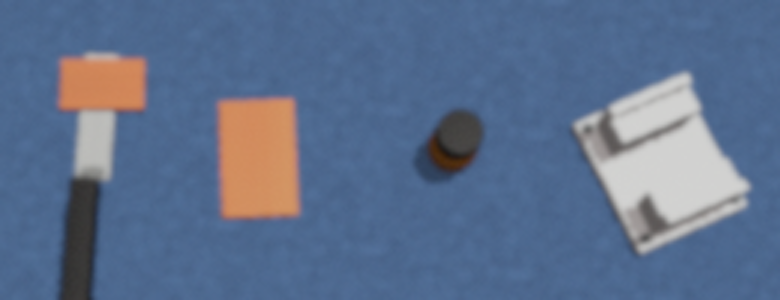

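```bash
python3 - <<'E'
from h import *
def rect(q,n):
    if len(q)<5: print(n,len(q)); return
    r=cv2.minAreaRect(q[:,:2].astype(np.float32)); a=q[:,:2]; 
    _,_,vt=np.linalg.svd(a-a.mean(0),full_matrices=False)
    print(n,len(q),'c',np.round(r[0],1),np.round(r[1],1),round(r[2],1),'mean',q.mean(0).round(1),'pca',np.degrees(np.arctan2(vt[0,1],vt[0,0])).round(1))
for cam in ('top','side'):
    c=load(cam); P=cloud(c); H,S,V=cv2.split(cv2.cvtColor(c['image'],cv2.COLOR_BGR2HSV)); ok=c['depth']>0
    x,y,z=P[...,0],P[...,1],P[...,2]; print(cam, 'matz',np.median(z[ok&(S>100)&(abs(x-500)<60)&(abs(y-50)<60)]))
    cop=ok&(H<15)&(S>120)&(V>120)
    rect(P[cop&(x>600)&(y>215)&(y<320)&(x<700)&(z<30)],'plate'); rect(P[cop&(y<200)&(y>90)&(z<30)],'big')
    rect(P[ok&(V<80)&(abs(x-510)<80)&(abs(y-250)<50)&(z>41)&(z<56)],'handle')
    rect(P[ok&(S<70)&(V>120)&(abs(x-600)<40)&(abs(y-265)<40)&(z<15)],'blade-near')
    rect(P[ok&(S<70)&(V>120)&(x>660)&(x<690)&(abs(y-265)<25)&(z<15)],'blade-tip')
    j=ok&(abs(x-650)<80)&(abs(y+165)<80)
    rect(P[j&(z>40)&(z<65)],'A>40'); rect(P[j&(z>50.5)&(z<65)],'Aedge'); rect(P[j&(S<60)&(V>120)&(z>5)],'Aall'); rect(P[j&(S<60)&(z>6)&(z<14)],'Abase')
    rect(P[ok&(abs(x-640)<40)&(abs(y)<40)&(z>20)],'jar')
    rect(P[ok&(abs(x-600)<130)&(abs(y-440)<130)&(S>150)&((H<8)|(H>172))],'scr')
E
```

```text
top matz 0.7103490974457713
plate 386 c [643.  263.7] [37.2 58.6] 10.5 mean [643.4 263.8   6.4] pca -80.5
big 858 c [607.2 135.5] [90.  52.7] 10.3 mean [606.9 135.5   4.6] pca -168.7
handle 414 c [508.7 248. ] [96.3 20.7] 6.9 mean [508.2 247.5  47.1] pca -173.0
blade-near 312 c [604.6 263.5] [70.  69.3] 89.3 mean [600.1 260.7   3. ] pca -164.3
blade-tip 55 c [669.4 265. ] [ 7.6 49.1] 10.2 mean [669.  265.9   2. ] pca -80.3
A>40 784 c [ 654.8 -165.4] [96.4 65.8] 34.0 mean [ 654.2 -164.4   47.3] pca -146.2
Aedge 210 c [ 654.8 -165.5] [96.3 64.9] 34.4 mean [ 654.4 -165.2   53.4] pca -146.1
Aall 1835 c [ 654.4 -165.2] [109.9  91.5] 34.0 mean [ 649.9 -162.6   26.8] pca -140.5
Abase 952 c [ 654.4 -165.2] [109.9  91.5] 34.0 mean [ 645.7 -160.9   10.2] pca -88.8
jar 257 c [639.7  -9. ] [33.9 34.3] 53.0 mean [637.   -8.1  45.3] pca 166.5
scr 347 c [592.1 437.5] [22.4 77.3] 65.5 mean [591.4 436.3  23. ] pca 153.8
side matz 0.5756694382488377
plate 171 c [645.1 261.9] [38.4 64.4] 9.0 mean [645.1 260.2   5.9] pca -81.9
big 511 c [608.2 135.2] [91.  59.6] 12.7 mean [607.9 132.4   4.3] pca -167.7
handle 186 c [511.  246.1] [96.7 20.6] 9.1 mean [510.7 243.8  45.8] pca -172.8
blade-near 121 c [600.5 272.5] [65.9 52.4] 10.2 mean [598.8 259.4   3.3] pca -160.3
blade-tip 7 c [667.7 262.4] [ 5.2 37. ] 3.0 mean [667.6 266.4   4.5] pca 95.8
A>40 1141 c [ 654.8 -165.4] [98.2 65.4] 33.9 mean [ 655.5 -167.5   47.1] pca -145.3
Aedge 309 c [ 654.6 -164.9] [97.4 64.4] 33.9 mean [ 652.4 -167.5   52.8] pca -146.3
Aall 3003 c [ 654.5 -166. ] [110.8  90.3] 34.6 mean [ 653.4 -176.3   29.2] pca -149.0
Abase 973 c [ 654.5 -166. ] [110.8  90.3] 34.6 mean [ 654.3 -185.    10.2] pca -166.8
jar 327 c [640.2  -9.9] [36.5 33.3] 78.4 mean [638.3 -15.9  39.7] pca -22.4
scr 199 c [591.9 432.3] [18.1 78.9] 65.6 mean [593.2 431.4  17. ] pca -26.6
```

Jig A, the rightmost one, is at (654.7, -165.4) with its x axis at -56°. The lifter origin is at about (519.4, 248.5) with yaw 7°. The plate is 125 mm ahead of it, and the smaller plate on the blade is confirmed in the crop at (102,83). Sizes and heights agree with the given ones. Next I check reachability.

```bash
cat >> h.py <<'E'
JC=np.array([654.7,-165.4]); JY=np.radians(-56.); LO=np.array([519.4,248.5]); LY=np.radians(7.); GX=25.
def quat(a,half=0):
    q=(R.from_euler('z',a+half*np.pi)*R.from_euler('x',np.pi)).as_quat(); return [q[3],q[0],q[1],q[2]]
def u(a): return np.array([np.cos(a),np.sin(a)])
E
python3 - <<'E'
from rig import bot
from h import *
s=bot.read_state(); print(s['clock'],s['ee_pos'],s['tool_rot'],s['grip_width'])
for h in (0,1,-1):
    for n,p,a in (('grasp',LO+GX*u(LY),LY),('place',JC-100*u(JY),JY),('out',JC-235*u(JY),JY)):
        for z in (36,150):
            r=bot.ik([*p,z],quat(a,h)); print(h,n,z,None if r is None else np.round(r,2))
E
```

```text
0.1 [152.89243717 528.11869828 249.75591589] [-1.16477293e-04  1.40441673e-01  9.90088809e-01 -5.22875849e-04] 85.28361512543589
0 grasp 36 [ 0.37  0.66  1.54 -0.    0.95  1.82]
0 grasp 150 [ 0.37  0.5   1.48 -0.    1.16  1.82]
0 place 36 [-0.2   0.67  1.52 -0.    0.95  2.35]
0 place 150 [-0.2   0.51  1.46 -0.    1.16  2.35]
0 out 36 [-0.01  0.53  1.76 -0.    0.85  2.53]
0 out 150 [-0.01  0.35  1.7  -0.    1.09  2.53]
1 grasp 36 [ 0.37  0.66  1.54  0.    0.95 -1.32]
1 grasp 150 [ 0.37  0.5   1.48  0.    1.16 -1.32]
1 place 36 [-0.2   0.67  1.52  0.    0.95 -0.79]
1 place 150 [-0.2   0.51  1.46  0.    1.16 -0.79]
1 out 36 [-0.01  0.53  1.76  0.    0.85 -0.61]
1 out 150 [-0.01  0.35  1.7   0.    1.09 -0.61]
-1 grasp 36 [ 0.37  0.66  1.54  0.    0.95 -1.32]
-1 grasp 150 [ 0.37  0.5   1.48  0.    1.16 -1.32]
-1 place 36 [-0.2   0.67  1.52  0.    0.95 -0.79]
-1 place 150 [-0.2   0.51  1.46  0.    1.16 -0.79]
-1 out 36 [-0.01  0.53  1.76  0.    0.85 -0.61]
-1 out 150 [-0.01  0.35  1.7   0.    1.09 -0.61]
```

```bash
cat >> h.py <<'E'
def mask_pts(c,kind,zr,box):
    P=cloud(c); H,S,V=cv2.split(cv2.cvtColor(c['image'],cv2.COLOR_BGR2HSV)); x,y,z=P[...,0],P[...,1],P[...,2]
    m=(c['depth']>0)&(z>zr[0])&(z<zr[1])&(x>box[0])&(x<box[1])&(y>box[2])&(y<box[3])
    m&=((H<15)&(S>120)&(V>100)) if kind=='cu' else (S<70)&(V>120)
    return P[m]
def plate(c,zr,box):
    q=mask_pts(c,'cu',zr,box); r=cv2.minAreaRect(q[:,:2].astype(np.float32))
    A=np.c_[q[:,:2]-q[:,:2].mean(0),np.ones(len(q))]; k=np.linalg.lstsq(A,q[:,2],rcond=None)[0]
    print('plate',len(q),np.round(r[0],1),np.round(r[1],1),round(r[2],1),'z',q[:,2].mean().round(1),'slope',k[:2].round(3)); return r
E
python3 - <<'E'
from rig import bot
from h import *
g=LO+GX*u(LY); q=quat(LY,1)
bot.move_to([*g,120],q)
bot.servo_line([*g,36],speed=60)
bot.move_gripper(0,80)
s=bot.read_state(); print(s['grip_width'],s['grip_force'],s['clock'])
bot.servo_line([*g,126],speed=40)
for n in('top','side'): 
    c=snap(bot,n); plate(c,(70,120),(590,720,200,330))
s=bot.read_state(); print(s['clock'],s['ee_pos'],s['ft_force'],s['moment'],s['grip_width'])
cv2.imwrite('pics/side2.png',cv2.resize(c['image'][100:260,150:400],(750,480),interpolation=cv2.INTER_CUBIC))
E
```

```text
18.596734855770265 78.25417041778564 4.075
plate 7 [660.5 236.1] [11.9  2.1] 21.9 z 95.6 slope [ 0.193 -0.68 ]
plate 176 [645.8 261. ] [39.9 68.3] 10.5 z 95.5 slope [0.014 0.016]
6.575 [544.20176946 251.53948281 125.91297532] [ 0.37919991  0.0825277  -2.09106337] [ 0.02235795 -0.00207427  0.01167464] 18.539926084514402
```

View pics/side2.png

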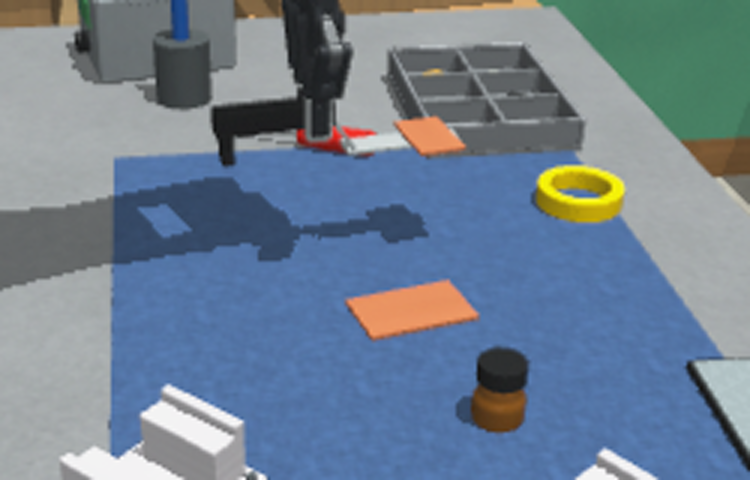

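The side crop shows the lifter held level with the plate flat on the blade, at (430,135). Plate top is at z 95.5, expected 96. I'll carry it over the jig and remeasure.

```bash
python3 - <<'E'
from rig import bot
from h import *
bot.servo_line([*(JC-101*u(JY)),126],quat(JY,1),speed=60)
bot.dwell(.2)
s=bot.read_state(); print(s['clock'],s['ee_pos'],s['grip_width'])
e=np.array(s['ee_pos'][:2])
for n in('top','side'): 
    c=snap(bot,n); r=plate(c,(70,120),(560,750,-260,-80)); d=np.array(r[0])-JC; print('jig xy',d@u(JY),d@u(JY+np.pi/2))
cv2.imwrite('pics/side3.png',cv2.resize(c['image'][180:340,270:470],(750,600),interpolation=cv2.INTER_CUBIC))
E
```

```text
12.55 [598.2147425  -81.63754851 126.01120069] 19.057442871930654
plate 0 [0. 0.] [0. 0.] 0.0 z nan slope [0. 0.]
jig xy -503.2264084029019 -450.2803925177243
plate 602 [ 653.5 -167.2] [64.8 40.1] 37.5 z 95.6 slope [0.012 0.009]
jig xy 0.804043430807642 -2.0161522491388397h.py:23: RuntimeWarning: Mean of empty slice.
  A=np.c_[q[:,:2]-q[:,:2].mean(0),np.ones(len(q))]; k=np.linalg.lstsq(A,q[:,2],rcond=None)[0]
  ret = um.true_divide(
h.py:24: RuntimeWarning: Mean of empty slice.
  print('plate',len(q),np.round(r[0],1),np.round(r[1],1),round(r[2],1),'z',q[:,2].mean().round(1),'slope',k[:2].round(3)); return r
  ret = ret.dtype.type(ret / rcount)
```

View pics/side3.png

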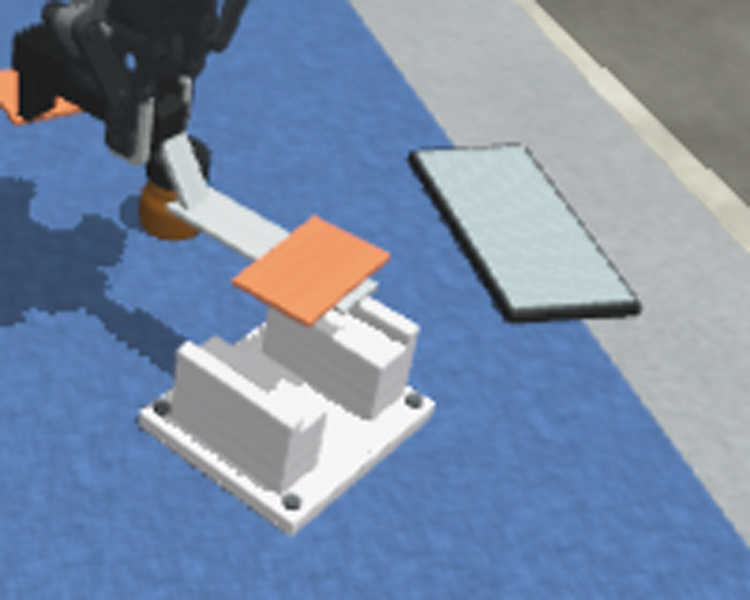

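Side crop: the plate is level over the rails at (312,268), with the blade in line with the channel. In jig coordinates it is at (0.8, -2). I'll shift 1 mm across and lower.

```bash
python3 - <<'E'
from rig import bot
from h import *
p=JC-101.5*u(JY)+1*u(JY+np.pi/2)
bot.servo_line([*p,100],speed=40)
print(bot.servo_line([*p,62],speed=20,until_force=6))
s=bot.read_state(); print(s['clock'],s['ee_pos'],s['ft_force'])
c=snap(bot,'side'); r=plate(c,(35,65),(560,750,-260,-80)); d=np.array(r[0])-JC; print('jig xy',d@u(JY),d@u(JY+np.pi/2))
cv2.imwrite('pics/side4.png',cv2.resize(c['image'][180:340,270:470],(750,600),interpolation=cv2.INTER_CUBIC))
E
```

```text
False
15.5 [598.82039244 -80.68015418  62.1092565 ] [-0.11759956  0.32740146 -2.20733363]
plate 575 [ 654.5 -165.7] [64.6 39.9] 38.0 z 47.8 slope [-0.006  0.002]
jig xy 0.19211836171783342 -0.3299690168893665
```

View pics/side4.png

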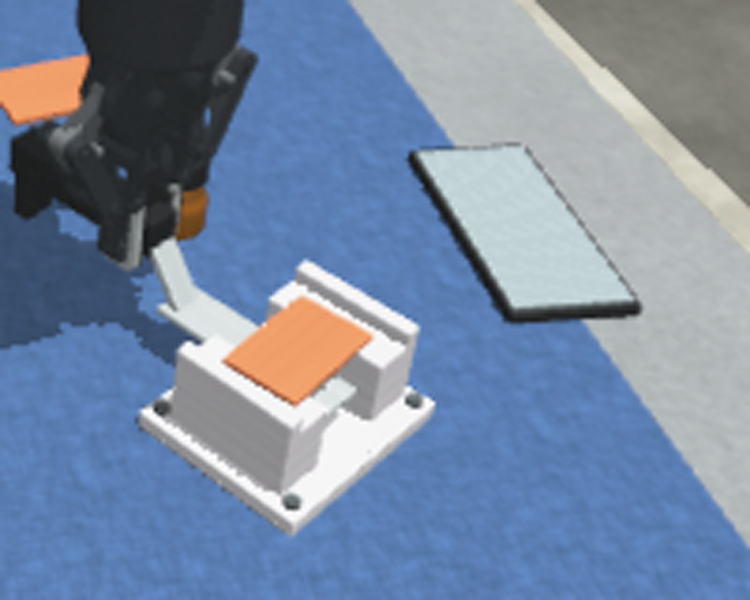

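Plate seated flat and centred (0.2, -0.3), top z 47.8; blade is below it at (340,395). Drawing the lifter out.

```bash
python3 - <<'E'
from rig import bot
from h import *
w=u(JY+np.pi/2); p=JC-240*u(JY)+w
hit=bot.servo_line([*p,62],speed=50,until_force=6); print('hit',hit,bot.read_state()['ee_pos'])
if not hit:
    print(bot.servo_line([*p,36.3],speed=20,until_force=8)); s=bot.read_state(); print(s['ee_pos'],s['ft_force'])
    bot.move_gripper(45); bot.dwell(.3)
    bot.servo_line([*p,140],speed=60)
    bot.move_to([400,150,300],quat(JY,1))
    bot.dwell(.3)
for n in('top','side'):
    c=snap(bot,n); r=plate(c,(35,65),(560,750,-260,-80)); d=np.array(r[0])-JC; print('jig xy',d@u(JY),d@w)
    cv2.imwrite(f'pics/{n}5.png',cv2.resize(c['image'],(800,600)))
print(bot.read_state()['clock'])
E
```

```text
hit False [521.35019343  34.03680342  61.96688967]
False
[521.38906279  34.10205841  36.41373784] [-0.77803473  0.79834686 -2.10963279]
plate 336 [ 653.5 -163.5] [54.6 33.7] 37.0 z 48.3 slope [-0.012  0.006]
jig xy -2.215557890758531 0.08413008765336771
plate 580 [ 654.8 -165.3] [64.2 40.2] 36.8 z 47.9 slope [0.001 0.   ]
jig xy -0.0002763707103395144 0.09333259045055689
23.7667
```

View pics/side5.png

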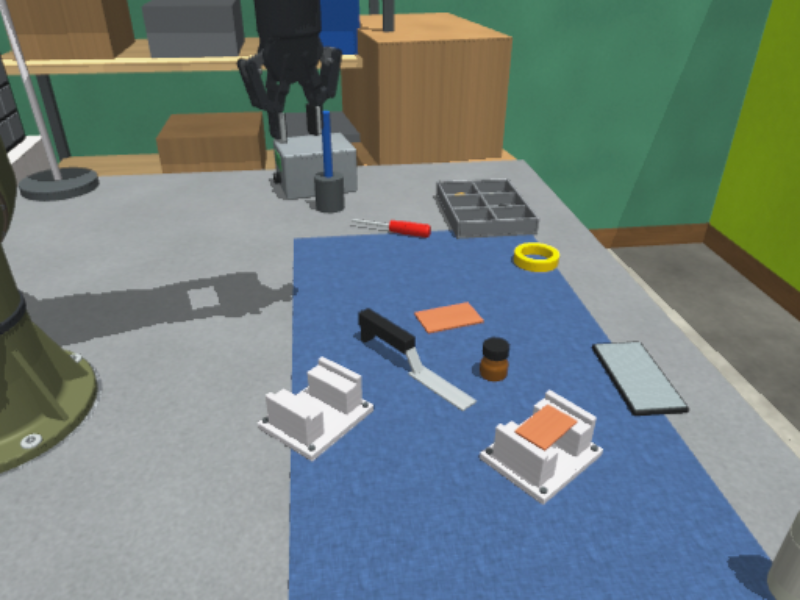

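The side view shows the plate centred on the jig at (547,427). The lifter stands on the bench clear of it, blade tip at (472,404), and the jar (494,360) and screwdriver (410,228) haven't moved. Handing in.

```bash
python3 -c "
from rig import bot
print(bot.finish_job())"
```

```text
the job is handed in; nothing more can be done
None
```

The job is handed in at about 24 s: the plate lies flat on both rails of the rightmost jig, within about 2 mm of centre by camera, the lifter stands on the bench clear of it, and the jar and screwdriver are where they started; the judge's verdict was not shown.

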